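Seat a bubble tube and raise the product camera

ROBOT

A 7-joint arm with a two-finger parallel gripper is mounted at the origin on a cart in front of the work surface, level with it; the furniture and walls round the work are solid. World frame = base frame: x ahead of the robot, y to its left, z up, the work surface at z = 0. Lengths are in mm, angles in rad, forces in N, time in s.
With the tool pointing down it reaches from about 400 to 875 mm from the base axis. Payload 4.4 kg.
Tool frame: the origin (TCP) lies at the very end of the fingers, on their centre line; the grasp point (between the pads) lies 19 mm behind it; z points along the fingers, y is the line along which they close (so a half turn about z gives the same grasp; the last joint's range is limited). The gripper opens to 85 mm and grips with 20 to 120 N. Pads are 22 mm wide; open, the fingers measure 114 mm over their backs; the gripper's body (76 mm by 85 mm) begins 54 mm behind the grasp point. The pads swing forward as they close: fully open they stand 13 mm farther back than shut.
Start: joints at [1.144, 0.628, 0.038, 1.517, -0.027, 0.996, -0.02], TCP at [229.493, -608.154, 231.313] pointing down, gripper open.
Joint ranges: [-3.06, 3.06], [-0.37, 2.12], [-1.25, 1.32], [0.18, 2.47], [-1.1, 4.24], [0.23, 1.98], [-2.94, 2.94]. Speed limits (rad/s): [2.57, 2.57, 3.14, 3.14, 3.14, 3.14, 3.14].

INTERFACE

Orientations are given as [roll, pitch, yaw] about the fixed x, y, z axes, in that order (R = Rz(yaw) Ry(pitch) Rx(roll)).
In Python, from workcell import * gives the robot as it stands.
- The arm moves only by the tool carry_out, never from a script. Its argument "plan" is a list of rows, each a list of 5 numbers: the shift along the tool's x, y, z scaled (see below), then the turn about the tool's z scaled (see below), then the closure in counts, from 0 (fully open) to 255 (shut). A call has 1 to 10 rows; each row is the pose to reach, as a shift and turn from the pose commanded when the call began, along the tool's axes at that moment; what a row does not reach only later rows make up. The controller multiplies each number of a shift by 200 mm and each number of a turn by 120 degrees. A row lasts 1/10 s, in which the tool goes at most 50 mm and 8.59 degrees, less where a joint would pass 70% of its speed; a pose out of reach is approached as far as the arm can. A call with a number of a shift or a turn outside -1 to 1 is refused whole. A call with a gripper value outside its range is refused whole. The fingers move at their own pace and stop on an object; the grip force is fixed at half the most. Time passes only in rows, so rows that repeat a pose let the fingers close. It gives the time, the measured TCP pose, the force, the opening and the grip force at its end, in the units of the state.
- state(): the state, without advancing time (a new reading comes with each control period).
- grab_frame(name): name is "side" or "top"; returns (picture, depth): 400x640x3 uint8, red, green, blue; 400x640 float32, mm along the optical axis (not along the pixel's ray), 0 where there is no reading.
- get_calibration(name): a dict with "fov_y" (degrees; the focal length in pixels is half the picture's height over the tangent of half this angle, whatever the lens; pixels are square), "cx", "cy" (the principal point, pixels), "k1" (the pictures are not rectified: a ray, as slopes to the right and down, at radius r is drawn at 1 + k1 r^2 times it, then the intrinsics apply), "position" and "orientation" of the camera in the world. Camera axes: x right, y down, z forward; pixel columns grow to the right and rows downward; lengths in mm; the calibration is good to about 2 mm. A picture is of the moment at which its call begins. get_calibration takes no time and is no camera call.
- job_done(): hands the job in; it is judged then, once.
The state is a dict: "clock": time; "qpos": joint angles; "qd": joint speeds; "tau": joint torques, N m; "ee_pos": TCP position; "orientation": TCP orientation; "force": force on the tool from outside, world axes, zero at the start; "torque": the same for the moment, N m; "width": opening from 0.0 (shut) to 1.0 (fully open); "gripper_force": force on a finger pad.
Only numpy, scipy, OpenCV 4.12 (cv2) and the standard library are available. Lean on these libraries where they do the work, as an engineer would, in place of code of your own. Each camera call takes 0.05 s, during which the arm holds its last target. There are 200 camera calls.

TASK

Take a product photo set-up to the ready position: pick up the red bubble tube with the blue cap, stand it upright in the white photo holder and press it down until the holder's sprung orange pad is fully depressed, then let go and leave it there. Then squeeze the red release button on the grip of the telescopic camera post, pull the grip straight up past its first stop to its second and last stop, and hold it there: the program finishes with the gripper still holding the post fully extended. Leave the other two tubes standing where they are.

Things in the scene. Friction and masses are not known exactly. Their poses are not given: they have to be found in the camera images.
- tube_1: The tube to be photographed: upright loose bubble tube, red body with a bright blue cap, 36 mm diameter, 122 mm tall (body 94 mm, cap the 28 mm above it), 0.06 to 0.12 kg. Origin at the centre of its underside, z along the tube to the cap.
- tube_0: Bystander: loose bubble tube of the same size, blue body with an orange cap. Origin at the centre of its underside.
- tube_2: Bystander: loose bubble tube of the same size, green body with a pink cap. Origin at the centre of its underside. The three tubes stand in a row along x with about 55 to 95 mm between centres, in any order; there is room for the fingers on their +y and -y sides.
- holder_mouth (a point): Centre of the mouth of the white photo holder, an upright cup on a black foot fixed to the counter; rim 47 mm above the counter. Inside diameter 40 mm (2 mm clear round a tube), flaring to 52 mm over the top 11 mm. The orange pad in it (37 mm diameter) is 17 mm below the rim when up, 29 mm when fully pressed: a tube's underside is then 30 or 18 mm above the counter.
- holder_pad (a joint): How far the orange pad is pressed down, m: 0 up, 0.012 fully depressed. It takes 5 N to start it and about 6.5 N at the bottom, goes straight down, and stays where it is pushed (a tube's own weight does not move it).
- grip (a point): Point on the axis of the black grip block on top of the post, 168 mm above the counter when retracted; moves with it; axes as post. Block 26 mm along x, 28 along y, from 31 mm below this point to 26 above. The red button (18 mm wide, 36 tall, centred on this height) stands 7 mm proud of its -x face: 33 mm across. Fingers closing from above along this x axis press it.
- post_button (a joint): How far the red release button is pushed into the grip, along +x of the grip, m: 0 out, 0.006 fully in (still 1 mm proud). Sprung, 3 N to start, 7 N fully in. While it is less than about 0.0045 in and the post is retracted, the post is locked; a usual grip across the button presses it fully.
- post_first (a joint): Extension of the inner section (with the grip), m: 0 retracted, 0.045 at the first stop. A spring and its weight pull it back with 2.5 to 3.5 N; this section comes out first.
- post_second (a joint): Extension of the middle section, m: 0 retracted, 0.055 at the second stop. Springs and weight pull it back with 6.5 to 8 N, so it begins to move once the first section is at its stop. At the second stop the grip is 0.100 m higher than retracted. If let go, the post slides back down.
- post: Base of the telescopic camera post, fixed to the counter: dark steel foot of 110 mm diameter, upright black tube of 32 mm diameter to 105 mm height. Origin at the centre of its underside; z up; -x is the side of the red button, -y the side to which the camera arm points.
- camera (a point): Centre of the small grey camera (44 x 26 x 30 mm) on the arm below the grip; 62 mm towards -y of the post axis and 42 mm below grip, moves with the grip. Collar, arm and camera all lie at least 26 mm below grip.
- pouch_rack: Fixed obstacle: clear plastic rack with five pouches, between the robot and the post. Origin at the centre of its underside. Foot 170 mm along world x by 300 along world y, 8 mm thick; shelves and posts stand from 68 mm nearer the robot than the origin to 25 mm beyond it, 260 mm along y, up to 415 mm high. Stays where it is in every start.
- pos_terminal: Fixed obstacle: the till, same place in every start. Origin under the middle of its foot. Its big tilted screen begins about 200 mm nearer the robot than the origin and spans from the origin's y to about 175 mm to its right (-y), 0.12 to 0.37 m high; a small customer display stands on its left, 105 mm nearer the robot than the origin at most.
Not all that is in view belongs to the job. Leave any purple look-alike of the part that bears holder_mouth alone.

How it is judged:
By the outcome, as a careful person would: the job done as asked, in the order asked, and still so for the second after the job is handed in, while the arm keeps its last pose, push and grip.
It also fails if it takes over 64 s, if anything falls off the work surface, if the arm or the gripper's body presses on something with over 40 N, if the wrist force passes 120 N, or if a joint passes its speed limit or range.

## Working session

There is one attempt and no reset: what is moved stays moved. The work goes in short steps, Python scripts to look and compute and a tool call to move; the robot and the scene stay as the last step left them, time stands still between calls to the robot, and variables do not carry over. Pictures are saved under pics/ and viewed, at most 13 in all, crops included, and the job is handed in when it is done.

Besides the shell and the picture viewer there is one more tool, called after ">>>" as name(argument=value, ...), one argument or row to a line, values as JSON. carry_out: Moves the arm, as the interface text tells. Shifts and turns lie within -1 to 1; 1 stands for 200 mm of shift or 120 degrees of turn. Its arguments: {"type":"object","properties":{"plan":{"type":"array"}},"required":["plan"]}

```bash
mkdir -p pics; ls
cat > h.py <<'E'
import numpy as np, cv2
from workcell import *
from scipy.spatial.transform import Rotation as R
def K(c):
    f=200/np.tan(np.radians(c['fov_y'])/2); return np.array([[f,0,c['cx']],[0,f,c['cy']],[0,0,1.]])
def Rm(c):
    o=np.array(c['orientation']); return R.from_euler('xyz',o).as_matrix() if o.shape==(3,) else (o if o.shape==(3,3) else R.from_quat(o).as_matrix())
def ray(c,u,v):
    p=cv2.undistortPoints(np.array([[[u,v]]],float),K(c),np.array([c['k1'],0,0,0,0.]))[0,0]
    return Rm(c)@np.array([p[0],p[1],1.])
def atz(c,u,v,z):
    d=ray(c,u,v); p=np.array(c['position']); return p+d*(z-p[2])/d[2]
def atd(c,u,v,d): return np.array(c['position'])+ray(c,u,v)*d
def save(n,im): cv2.imwrite('pics/'+n+'.png',cv2.cvtColor(im,cv2.COLOR_RGB2BGR))
def crop(n,im,u0,u1,v0,v1,s): save(n,cv2.resize(im[v0:v1,u0:u1],None,fx=s,fy=s,interpolation=cv2.INTER_CUBIC))
E
python3 - <<'E'
from h import *
for n in('side','top'):
    im,d=grab_frame(n); save(n,im); np.savez(n,im=im,d=d); print(get_calibration(n))
print(state())
E
```

```text
pics
{'fov_y': 53.09103909447543, 'cx': 313.8215815740093, 'cy': 202.88001342104377, 'k1': -0.06533980788670643, 'position': array([1237.63103644,  467.53714759,  568.70811961]), 'orientation': array([-2.04394742,  0.02294249,  2.30218966])}
{'fov_y': 56.538382838732716, 'cx': 313.36370767044605, 'cy': 194.66193271663528, 'k1': -0.06092441424497486, 'position': array([ 475.27535301, -138.9133465 , 1136.17841917]), 'orientation': array([-3.04429921,  0.01607451, -1.6004633 ])}
{'clock': 0.1, 'qpos': array([ 1.14415824,  0.62923344,  0.03845253,  1.51823322, -0.02698448,
        0.99629774, -0.02002071]), 'qd': array([-3.93346498e-05, -1.04084146e-03,  1.50039099e-03, -1.76800841e-03,
        5.47702920e-04, -5.84813274e-04, -1.25087209e-03]), 'tau': array([ 2.89672244e-03, -5.64535153e+01,  1.23029955e+00, -1.93974513e+01,
        1.12444497e-02,  5.36829160e-03,  9.24004979e-06]), 'ee_pos': array([ 229.31917272, -607.62959835,  230.50540024]), 'orientation': array([-3.13993938e+00,  3.23052156e-05,  3.60820347e-01]), 'force': array([-0.23385777, -0.15805777,  0.65457859]), 'torque': array([ 0.03259214, -0.05681329, -0.0558247 ]), 'gripper_force': 0.0, 'width': 0.9984819742818235}
```

View pics/side.png

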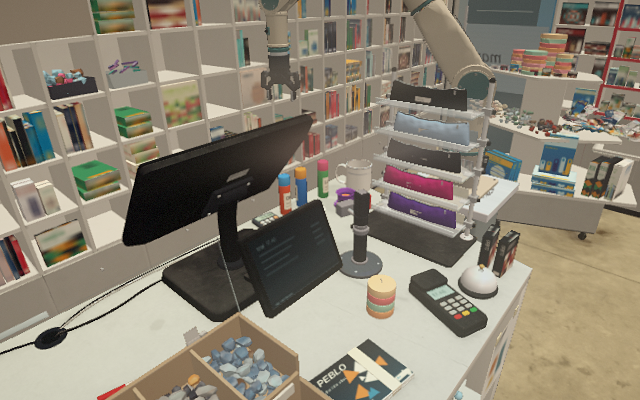

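View pics/top.png

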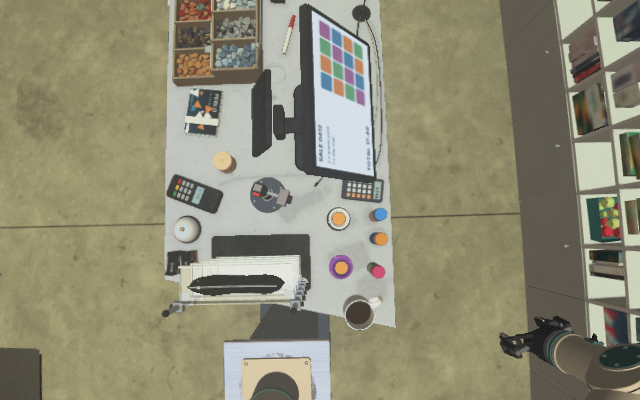

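Side view: red tube with blue cap at (285,192), blue with orange cap (300,185), green with pink cap (322,178). Top view candidates: blue cap (379,214), orange cap (379,239), pink cap (377,270); holders: white (339,218), purple look-alike (341,266). Post grip is near (265,190). I choose the blue cap and the white holder, and check them in a crop.

Run:
```python
from h import *
im=np.load('top.npz')['im']; crop('c1',im,240,400,160,280,5)
for n in('top',):
    z=np.load(n+'.npz'); c=get_calibration(n)
    for nm,u,v in(('blue',379,214),('or',379,239),('pink',377,270),('hold',339,218),('purp',341,266),('grip',265,190),('cam',283,198)):
        d=z['d'][v,u]; print(nm,d,atd(c,u,v,d).round(1))
```

```text
blue 1014.73285 [ 516.4 -303.3  118.4]
or 1003.64923 [ 448.6 -299.5  122.9]
pink 1000.1261 [ 365.4 -291.2  118.4]
hold 1104.7689 [ 511.8 -198.4   28.8]
purp 1091.3304 [ 370.6 -199.3   28.5]
grip 992.8135 [588.4   2.9 151.5]
cam 1001.959 [566.5 -43.7 139.5]
```

View pics/c1.png

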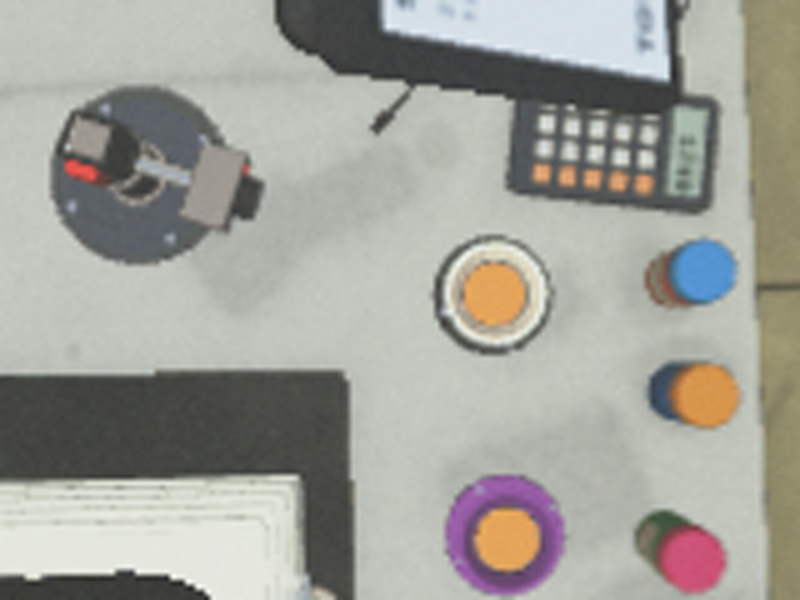

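The crop shows the blue cap at about (380.3,213.9), the white holder's rim at (338.3,218.3), the grip top at about (258,188) with the red button below it (256,194), and the post camera at (283,197).

Run:
```python
from h import *
z=np.load('top.npz'); c=get_calibration('top')
f=lambda x,y:(240+(x+.5)/5-.5,160+(y+.5)/5-.5)
for nm,x,y,h in(('cap',703,271,122),('orcap',705,395,122),('hold rim',494,294,47),('pad',495,294,30),('purp',504,536,47),('foot',139,175,8),('griptop',92,137,194),('cam',214,187,141),('collar',137,170,105),('button',83,171,186)):
    print(nm,atz(c,*f(x,y),h).round(1))
s=np.load('side.npz')['im']; crop('s1',s,270,400,150,290,4)
# depth cloud of the grip top
d=z['d']
P=np.array([np.r_[atd(c,u,v,d[v,u]),u,v] for u in range(250,295) for v in range(176,206)])
for lo,hi in((185,205),(120,160)):
    Q=P[(P[:,2]>lo)&(P[:,2]<hi)]; print(lo,len(Q),Q.mean(0).round(1),Q[:,:3].min(0).round(),Q[:,:3].max(0).round())
```

```text
cap [ 516.7 -306.   122. ]
orcap [ 449.5 -304.1  122. ]
hold rim [ 510.1 -195.7   47. ]
pad [ 510.6 -197.1   30. ]
purp [ 370.1 -196.5   47. ]
foot [590.5  16.4   8. ]
griptop [591.8  14.6 194. ]
cam [569.1 -42.3 141. ]
collar [583.4   4.1 105. ]
button [575.3  20.9 186. ]
185 122 [589.5  16.3 192.5 257.5 188. ] [572.  -0. 185.] [606.  31. 199.]
120 274 [572.4 -35.5 137.1 280.  196. ] [548. -67. 120.] [603.  15. 158.]
```

View pics/s1.png

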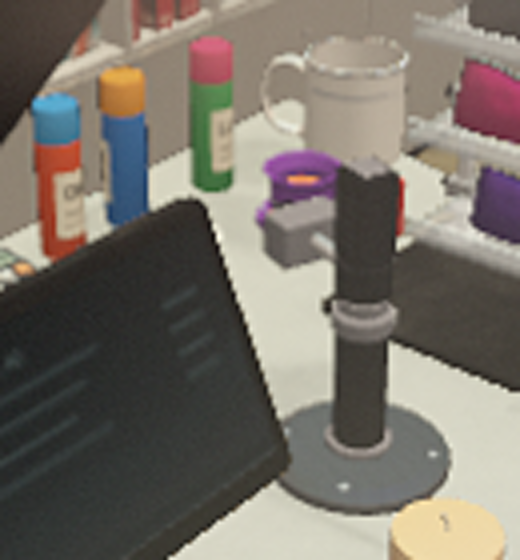

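The crops confirm it: the red tube with the blue cap is nearest the till at about (517,-306), and the white holder is at about (510.5,-196.5). The post is at about (590.5,15.5) with yaw around -0.35 rad. I'll check till and rack clearance and work out the first move.

```bash
cat >> h.py <<'E'
def move(x,y,z,yaw):
    """shift/turn numbers from present pose to a target, tool down"""
    s=state(); M=R.from_euler('xyz',s['orientation'])
    d=M.inv().apply(np.array([x,y,z])-s['ee_pos'])/200; t=s['orientation'][2]-yaw
    t=(t+np.pi)%(2*np.pi)-np.pi
    return d.round(4), round(np.degrees(t)/120,4)
def rep():
    s=state(); print(round(s['clock'],2),s['ee_pos'].round(1),s['orientation'].round(3),s['force'].round(1),round(s['width'],3),round(s['gripper_force'],1),s['qpos'].round(2))
E
python3 - <<'E'
from h import *
z=np.load('top.npz'); c=get_calibration('top'); d=z['d']
P=np.array([atd(c,u,v,d[v,u]) for u in range(100,400,2) for v in range(60,320,2) if d[v,u]>0])
S=P[(P[:,0]>530)&(P[:,1]<-100)&(P[:,2]>100)]
for a in range(100,420,40):
    Q=S[(S[:,2]>=a)&(S[:,2]<a+40)]
    if len(Q): print('screen',a,Q.min(0).round(),Q.max(0).round())
T=P[(P[:,0]<480)&(P[:,1]>-150)&(P[:,2]>100)]; print('rack',T.min(0).round(),T.max(0).round())
print(move(517,-306,200,0))
E
```

```text
screen 100 [ 532. -312.  116.] [ 533. -302.  121.]
screen 140 [ 600. -297.  142.] [ 944. -256.  180.]
screen 180 [ 600. -270.  180.] [ 928. -215.  220.]
screen 220 [ 600. -236.  220.] [ 910. -183.  260.]
screen 260 [ 600. -201.  260.] [ 892. -149.  300.]
screen 300 [ 600. -168.  300.] [ 872. -107.  340.]
screen 340 [ 606. -134.  340.] [ 858. -107.  351.]
rack [ 315. -101.  114.] [410. 182. 417.]
(array([ 1.8782, -0.903 ,  0.154 ]), np.float64(0.1723))
```

>>> carry_out(
  plan=[
    [0.23, -0.11, 0, 0.06, 0],
    [0.47, -0.22, 0, 0.12, 0],
    [0.7, -0.34, 0, 0.172, 0],
    [0.94, -0.45, 0, 0.172, 0],
    [0.94, -0.45, 0, 0.172, 0],
    [0.94, -0.45, 0, 0.172, 0],
  ],
)

```text
clock: 0.7
ee_pos: [375.8, -455.3, 231.0]
orientation: [-3.14, -0.0, 0.006]
force: [-0.3, -0.5, -0.8]
width: 1.001
gripper_force: 0.0
```

Run:
```python
from h import *
rep(); print(move(517,-306,200,0))
```

```text
0.7 [ 375.8 -455.3  231. ] [-3.14  -0.     0.006] [-0.3 -0.5 -0.8] 1.001 0.0 [ 0.75  0.55  0.14  1.69 -0.09  0.91 -0.65]
(array([ 0.7106, -0.7422,  0.1563]), np.float64(0.0028))
```

>>> carry_out(
  plan=[
    [0.17, -0.18, 0, 0.003, 0],
    [0.35, -0.37, 0, 0.003, 0],
    [0.53, -0.56, 0, 0.003, 0],
    [0.711, -0.742, 0, 0.003, 0],
    [0.711, -0.742, 0.15, 0.003, 0],
    [0.711, -0.742, 0.15, 0.003, 0],
    [0.711, -0.742, 0.15, 0.003, 0],
    [0.711, -0.742, 0.15, 0.003, 0],
  ],
)

```text
clock: 1.5
ee_pos: [514.2, -312.4, 202.3]
orientation: [3.139, -0.0, -0.01]
force: [0.9, -0.9, -0.1]
width: 1.001
gripper_force: 0.0
```

Run:
```python
from h import *
rep(); print(move(517,-306,62,0))
t,d=grab_frame('top'); s,_=grab_frame('side')
save('m1',np.hstack([cv2.resize(t[170:270,310:410],None,fx=4,fy=4),cv2.resize(s[120:220,250:350],None,fx=4,fy=4)]))
```

```text
1.5 [ 514.2 -312.4  202.3] [ 3.139 -0.    -0.01 ] [ 0.9 -0.9 -0.1] 1.001 0.0 [ 0.41  0.59  0.13  1.69 -0.1   0.86 -0.99]
(array([ 0.0135, -0.0337,  0.7014]), np.float64(-0.0049))
```

View pics/m1.png

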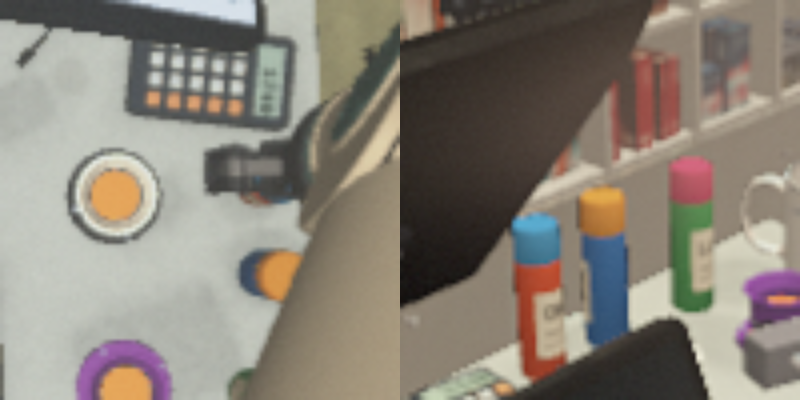

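The fingers (top view) hover just over the red tube, and the side view shows all three tubes standing. I'll let the arm settle while correcting.

>>> carry_out(
  plan=[
    [0.006, -0.016, 0.2, -0.003, 0],
    [0.006, -0.016, 0.2, -0.003, 0],
    [0.006, -0.016, 0.2, -0.003, 0],
    [0.006, -0.016, 0.2, -0.003, 0],
    [0.006, -0.016, 0.2, -0.003, 0],
  ],
)

```text
clock: 2.1
ee_pos: [517.7, -306.7, 162.9]
orientation: [3.14, -0.002, 0.0]
force: [0.6, -0.0, 0.8]
width: 1.0
gripper_force: 0.0
```

Run:
```python
from h import *
rep(); print(move(517,-306,62,0))
c=get_calibration('side')
t,d=grab_frame('side'); 
m=cv2.inRange(cv2.cvtColor(t,cv2.COLOR_RGB2HSV),(98,110,110),(112,255,255)); m[:,:255]=0;m[:,340:]=0;m[:150]=0;m[230:]=0
n,l,s,ce=cv2.connectedComponentsWithStats(m); print(s,ce)
# project measured cap centre (mid cap z=108) into side
p=Rm(c).T@(np.array([517,-306,108.])-c['position'])
print(cv2.projectPoints(p[None],np.zeros(3),np.zeros(3),K(c),np.array([c['k1'],0,0,0,0.]))[0])
```

```text
2.1 [ 517.7 -306.7  162.9] [ 3.14e+00 -2.00e-03  0.00e+00] [ 0.6 -0.   0.8] 1.0 0.0 [ 0.41  0.64  0.12  1.73 -0.1   0.77 -0.99]
(array([-0.0044, -0.0044,  0.5045]), np.float64(0.0))
[[     0      0    640    400 255668]
 [   278    174     12     12    124]
 [   296    179     11     27    208]] [[319.53211587 199.51669744]
 [283.65322581 179.47580645]
 [301.39423077 190.91346154]]
[[[284.62182138 179.21074741]]]
```

>>> carry_out(
  plan=[
    [-0.004, -0.004, 0.15, 0, 0],
    [-0.004, -0.004, 0.3, 0, 0],
    [-0.004, -0.004, 0.42, 0, 0],
    [-0.004, -0.004, 0.5, 0, 0],
    [-0.004, -0.004, 0.5, 0, 0],
    [-0.004, -0.004, 0.5, 0, 0],
    [-0.004, -0.004, 0.5, 0, 0],
  ],
)

```text
clock: 2.85
ee_pos: [517.1, -305.8, 62.7]
orientation: [3.14, -0.002, 0.0]
force: [1.1, 0.1, 0.1]
width: 1.002
gripper_force: 0.0
```

>>> carry_out(
  plan=[
    [0, 0, 0, 0, 60],
    [0, 0, 0, 0, 100],
    [0, 0, 0, 0, 140],
    [0, 0, 0, 0, 180],
    [0, 0, 0, 0, 255],
    [0, 0, 0, 0, 255],
    [0, 0, 0, 0, 255],
    [0, 0, 0, 0, 255],
    [0, 0, 0, 0, 255],
    [0, 0, 0, 0, 255],
  ],
)

```text
clock: 3.85
ee_pos: [516.3, -305.2, 61.5]
orientation: [3.141, -0.0, 0.001]
force: [0.4, 0.3, 3.4]
width: 0.395
gripper_force: 59.8
```

Run:
```python
from h import *
rep()
```

```text
3.85 [ 516.3 -305.2   61.5] [ 3.141e+00 -0.000e+00  1.000e-03] [0.4 0.3 3.4] 0.395 59.8 [ 0.43  0.78  0.09  1.79 -0.12  0.57 -0.97]
```

>>> carry_out(
  plan=[
    [0, 0, -0.1, 0, 255],
    [0, 0, -0.25, 0, 255],
    [0, 0, -0.4, 0, 255],
    [-0.01, -0.12, -0.4, 0, 255],
    [-0.02, -0.27, -0.4, 0, 255],
    [-0.03, -0.42, -0.4, 0, 255],
    [-0.03, -0.545, -0.4, 0, 255],
    [-0.03, -0.545, -0.4, 0, 255],
    [-0.03, -0.545, -0.4, 0, 255],
    [-0.03, -0.545, -0.4, 0, 255],
  ],
)

```text
clock: 4.85
ee_pos: [509.9, -197.4, 141.2]
orientation: [3.141, 0.0, -0.001]
force: [0.0, -1.7, -0.6]
width: 0.396
gripper_force: 59.8
```

Run:
```python
from h import *
rep()
t,d=grab_frame('top'); s,_=grab_frame('side')
save('m2',np.hstack([cv2.resize(t[170:270,300:400],None,fx=4,fy=4),cv2.resize(s[120:240,225:325],(400,400))]))
```

```text
4.85 [ 509.9 -197.4  141.2] [ 3.141e+00  0.000e+00 -1.000e-03] [ 0.  -1.7 -0.6] 0.396 59.8 [ 0.23  0.61  0.13  1.9  -0.12  0.64 -1.14]
```

View pics/m2.png

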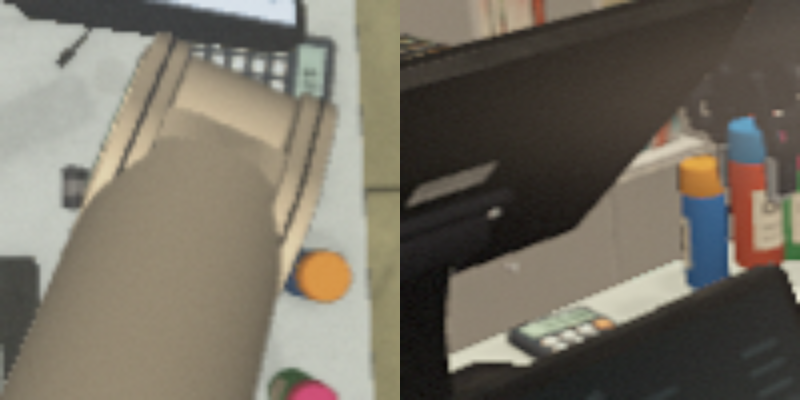

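The side view shows the tube held over the holder (m2 crop, cap near (745,137)), perhaps leaning a little. I'll measure the lean by comparing the cap and body centroids with the depth.

Run:
```python
from h import *
c=get_calibration('side'); p0=np.array(c['position'])
def axis(im,d,box):
    h=cv2.cvtColor(im,cv2.COLOR_RGB2HSV); u0,u1,v0,v1=box
    red=(cv2.inRange(h,(0,140,70),(10,255,255))|cv2.inRange(h,(172,140,70),(180,255,255)))
    blue=cv2.inRange(h,(98,110,110),(112,255,255)); out=[]
    m=np.zeros_like(red); m[v0:v1,u0:u1]=(red|blue)[v0:v1,u0:u1]
    L=[]
    for v in range(v0,v1):
        u=np.where(m[v])[0]
        if len(u)>=6: L.append((v,u.min(),u.max(),(u.min()+u.max())/2))
    return np.array(L)
def proj(P):
    q=(np.atleast_2d(P)-p0)@Rm(c); return cv2.projectPoints(q,np.zeros(3),np.zeros(3),K(c),np.array([c['k1'],0,0,0,0.]))[0][:,0]
z=np.load('side.npz'); a=axis(z['im'],0,(273,296,172,216)); 
im,d=grab_frame('side'); b=axis(im,d,(400//1 and 300,345,150,205))
for nm,L,P in(('before',a,(517,-306,0)),('now',b,(510,-197,80))):
    print(nm,'left slope',np.polyfit(L[4:-4,0],L[4:-4,1],1).round(3),'mid',np.polyfit(L[4:-4,0],L[4:-4,3],1).round(3),len(L))
    q=proj(np.array([[P[0],P[1],P[2]+10],[P[0],P[1],P[2]+115]])); print(q.round(1),((q[1,0]-q[0,0])/(q[1,1]-q[0,1])).round(3))
    print(L[::6].tolist())
```

```text
before left slope [2.50000e-02 2.74359e+02] mid [2.00000e-03 2.83644e+02] 22
[[286.5 209.4]
 [284.5 177. ]] 0.061
[[174.0, 282.0, 287.0, 284.5], [180.0, 279.0, 289.0, 284.0], [187.0, 279.0, 289.0, 284.0], [210.0, 281.0, 290.0, 285.5]]
now left slope [-2.52000e-01  3.48242e+02] mid [-1.50000e-02  3.10444e+02] 31
[[314.7 194.5]
 [313.8 158.5]] 0.024
[[170.0, 307.0, 315.0, 311.0], [176.0, 308.0, 315.0, 311.5], [184.0, 300.0, 312.0, 306.0], [190.0, 300.0, 312.0, 306.0], [196.0, 300.0, 320.0, 310.0], [202.0, 300.0, 305.0, 302.5]]
```

Run:
```python
from h import *
s,_=grab_frame('side'); crop('m3',s,290,340,140,210,8)
```

```text
(no output)
```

View pics/m3.png

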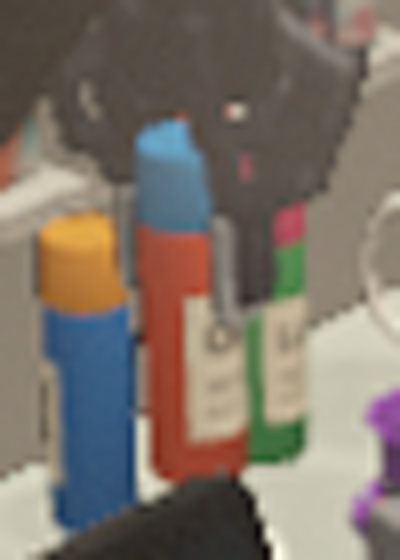

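The crop shows the tube with its underside centred near (314.6,198), where the holder axis projects, and tilted only about 1–2°. Lowering in stages.

>>> carry_out(
  plan=[
    [0.002, -0.004, 0.07, 0, 255],
    [0.002, -0.004, 0.13, 0, 255],
    [0.002, -0.004, 0.17, 0, 255],
    [0.002, -0.004, 0.2, 0, 255],
    [0.002, -0.004, 0.22, 0, 255],
    [0.002, -0.004, 0.22, 0, 255],
  ],
)

```text
clock: 5.65
ee_pos: [510.2, -195.3, 96.8]
orientation: [-3.141, 0.001, 0.0]
force: [0.2, 0.6, 0.2]
width: 0.393
gripper_force: 59.8
```

Run:
```python
from h import *
rep()
```

```text
5.65 [ 510.2 -195.3   96.8] [-3.141e+00  1.000e-03  0.000e+00] [0.2 0.6 0.2] 0.393 59.8 [ 0.24  0.68  0.11  1.93 -0.13  0.55 -1.13]
```

>>> carry_out(
  plan=[
    [0, 0.003, 0.02, 0, 255],
    [0, 0.003, 0.04, 0, 255],
    [0, 0.003, 0.055, 0, 255],
    [0, 0.003, 0.055, 0, 255],
  ],
)

```text
clock: 6.05
ee_pos: [511.0, -196.4, 86.4]
orientation: [3.141, -0.001, 0.0]
force: [0.3, -0.7, -0.7]
width: 0.395
gripper_force: 59.9
```

>>> carry_out(
  plan=[
    [0, 0, 0.01, 0, 255],
    [0, 0, 0.02, 0, 255],
    [0, 0, 0.03, 0, 255],
    [0, 0, 0.03, 0, 255],
    [0, 0, 0.03, 0, 255],
  ],
)

```text
clock: 6.55
ee_pos: [511.0, -196.3, 80.6]
orientation: [3.141, -0.001, 0.0]
force: [0.1, -1.2, 3.5]
width: 0.395
gripper_force: 60.2
```

>>> carry_out(
  plan=[
    [0, 0, 0.01, 0, 255],
    [0, 0, 0.02, 0, 255],
    [0, 0, 0.02, 0, 255],
    [0, 0, 0.02, 0, 255],
  ],
)

```text
clock: 6.95
ee_pos: [511.6, -196.5, 79.1]
orientation: [3.141, -0.003, 0.0]
force: [-3.1, 1.1, 25.9]
width: 0.394
gripper_force: 62.3
```

>>> carry_out(
  plan=[
    [0, 0, 0.01, 0, 255],
    [0, 0, 0.02, 0, 255],
    [0, 0, 0.02, 0, 255],
    [0, 0, 0.02, 0, 255],
  ],
)

```text
clock: 7.35
ee_pos: [513.7, -196.9, 78.4]
orientation: [3.14, -0.008, 0.0]
force: [-6.2, 2.9, 50.9]
width: 0.391
gripper_force: 64.6
```

>>> carry_out(
  plan=[
    [0, 0, -0.02, 0, 255],
    [0, 0, -0.03, 0, 255],
    [0, 0, -0.03, 0, 255],
    [0, 0, -0.03, 0, 255],
  ],
)

```text
clock: 7.75
ee_pos: [511.7, -196.5, 79.1]
orientation: [3.141, -0.002, 0.001]
force: [0.0, -0.5, 13.0]
width: 0.397
gripper_force: 60.9
```

>>> carry_out(
  plan=[
    [0, 0, 0, 0, 120],
    [0, 0, 0, 0, 60],
    [0, 0, 0, 0, 0],
    [0, 0, 0, 0, 0],
    [0, 0, 0, 0, 0],
    [0, 0, 0, 0, 0],
    [0, 0, 0, 0, 0],
  ],
)

```text
clock: 8.45
ee_pos: [510.4, -195.9, 78.3]
orientation: [-3.142, 0.0, 0.001]
force: [-0.1, 0.1, -0.0]
width: 0.997
gripper_force: 0.0
```

>>> carry_out(
  plan=[
    [0, 0, -0.1, 0, 0],
    [0, 0, -0.25, 0, 0],
    [0, 0, -0.45, 0, 0],
    [0, 0, -0.65, 0, 0],
    [0, 0, -0.85, 0, 0],
    [0, 0, -1, 0, 0],
    [0, 0, -1, 0, 0],
    [0, 0, -1, 0, 0],
    [0, 0, -1, 0, 0],
  ],
)

```text
clock: 9.35
ee_pos: [509.6, -195.5, 277.1]
orientation: [-3.141, 0.002, 0.001]
force: [1.2, 0.2, 0.1]
width: 0.999
gripper_force: 0.0
```

Run:
```python
from h import *
rep()
t,d=grab_frame('top'); s,_=grab_frame('side')
c=get_calibration('top')
save('m4',np.hstack([cv2.resize(t[160:260,300:400],None,fx=4,fy=4),cv2.resize(s[130:230,240:340],(400,400))]))
print(move(590.5,15.5,280,1.219))
```

```text
9.35 [ 509.6 -195.5  277.1] [-3.141e+00  2.000e-03  1.000e-03] [1.2 0.2 0.1] 0.999 0.0 [ 0.2   0.43  0.17  1.75 -0.08  0.97 -1.17]
(array([ 0.4047, -1.0553, -0.0158]), np.float64(-0.5818))
```

View pics/m4.png

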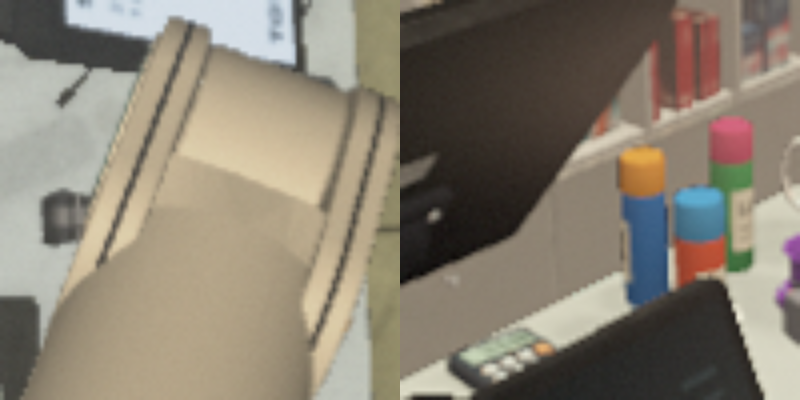

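>>> carry_out(
  plan=[
    [0, 0, -0.2, -0.06, 0],
    [0, 0, -0.4, -0.12, 0],
    [0, 0, -0.6, -0.18, 0],
    [0.05, -0.1, -0.6, -0.25, 0],
    [0.12, -0.25, -0.6, -0.32, 0],
    [0.2, -0.4, -0.6, -0.39, 0],
    [0.3, -0.55, -0.6, -0.46, 0],
    [0.404, -0.7, -0.6, -0.52, 0],
    [0.404, -0.85, -0.6, -0.582, 0],
    [0.404, -0.99, -0.6, -0.582, 0],
  ],
)

```text
clock: 10.45
ee_pos: [591.2, 3.7, 396.5]
orientation: [-3.139, 0.0, 1.223]
force: [-0.4, 0.6, -0.0]
width: 0.999
gripper_force: 0.0
```

Run:
```python
from h import *
c=get_calibration('side'); p0=np.array(c['position'])
dr=(p0-[510.5,-196.5,112]); dr[2]=0; dr*=18/np.linalg.norm(dr)
for z in(112,118,124): 
    q=(np.array([[510.5,-196.5,z]])+dr-p0)@Rm(c); print(z,cv2.projectPoints(q,np.zeros(3),np.zeros(3),K(c),np.array([c['k1'],0,0,0,0.]))[0].ravel())
t,d=grab_frame('top'); c=get_calibration('top')
rep(); print(move(590.5,15.5,400,1.219))
P=np.array([np.r_[atd(c,u,v,d[v,u]),u,v] for u in range(180,420,3) for v in range(100,330,3) if d[v,u]>0])
for x in range(280,620,40):
    Q=P[(abs(P[:,0]-x)<20)&(P[:,2]>430)]
    if len(Q): print(x,'top z',Q[:,2].max().round(),'y',Q[:,1].min().round(),Q[:,1].max().round())
# tube check by depth
for u in range(336,350,3): print(u,[atd(c,u,v,d[v,u]).round(0).tolist() for v in(212,216,220)])
s,_=grab_frame('side'); save('m5',np.hstack([cv2.resize(t[100:300,180:400],None,fx=1.8,fy=2),s[0:400,200:600][:, :]]))
```

```text
112 [314.60289725 190.17627373]
118 [314.55319017 188.13872495]
124 [314.50322745 186.09084979]
10.5 [590.7  10.5 396.7] [-3.137 -0.004  1.228] [ 0.1  5.  -0.7] 0.997 0.0 [ 0.04  0.41 -0.16  1.43  0.06  1.31 -0.46]
(array([ 0.0234, -0.0097, -0.0165]), np.float64(0.0043))
400 top z 841.0 y -59.0 -25.0
440 top z 834.0 y -56.0 -21.0
480 top z 823.0 y -52.0 -16.0
520 top z 813.0 y -47.0 26.0
560 top z 801.0 y -43.0 22.0
600 top z 794.0 y -41.0 -4.0
336 [[525.0, -185.0, 137.0], [514.0, -185.0, 137.0], [503.0, -184.0, 137.0]]
339 [[524.0, -193.0, 135.0], [514.0, -193.0, 135.0], [503.0, -192.0, 137.0]]
342 [[524.0, -201.0, 138.0], [513.0, -201.0, 138.0], [503.0, -200.0, 137.0]]
345 [[528.0, -215.0, 49.0], [513.0, -209.0, 141.0], [502.0, -208.0, 138.0]]
348 [[530.0, -228.0, -4.0], [516.0, -224.0, 42.0], [505.0, -224.0, 43.0]]
```

View pics/m5.png

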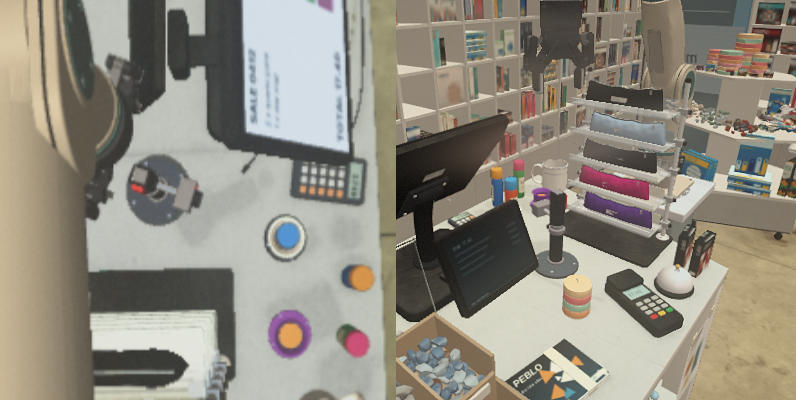

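The tube stands in the white holder: blue cap at top-view crop (287,235), cap top about z 137, which agrees with a fully pressed pad. The bystander tubes are untouched and the forearm is far above the rack. Now down to the post.

>>> carry_out(
  plan=[
    [0.061, -0.022, 0, 0.003, 0],
    [0.061, -0.022, 0.15, 0.003, 0],
    [0.061, -0.022, 0.3, 0.003, 0],
    [0.061, -0.022, 0.45, 0.003, 0],
    [0.061, -0.022, 0.6, 0.003, 0],
    [0.061, -0.022, 0.73, 0.003, 0],
    [0.061, -0.022, 0.73, 0.003, 0],
    [0.061, -0.022, 0.73, 0.003, 0],
    [0.061, -0.022, 0.73, 0.003, 0],
  ],
)

```text
clock: 11.45
ee_pos: [592.4, 15.0, 253.9]
orientation: [3.139, -0.001, 1.212]
force: [0.5, -0.1, 0.3]
width: 1.0
gripper_force: 0.0
```

Run:
```python
from h import *
rep(); print(move(590.5,15.5,152,1.219))
s,d=grab_frame('side'); crop('m6',s,330,400,100,200,6)
```

```text
11.45 [592.4  15.  253.9] [ 3.139e+00 -1.000e-03  1.212e+00] [ 0.5 -0.1  0.3] 1.0 0.0 [ 0.02  0.52 -0.15  1.66  0.09  0.97 -0.51]
(array([-0.0013, -0.011 ,  0.5092]), np.float64(-0.0031))
```

View pics/m6.png

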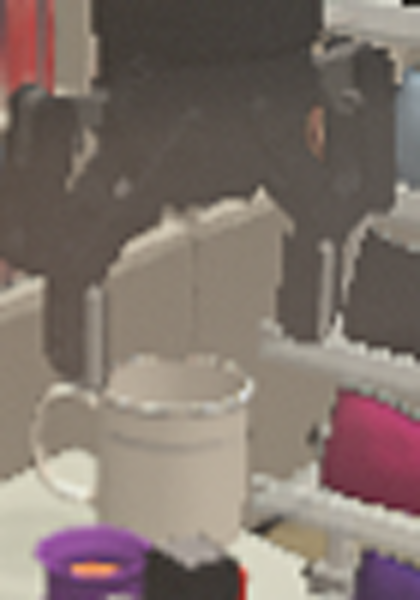

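The fingers, with inner faces at crop x 100 and 320, straddle the grip block (148–245, button on the right). Descending.

>>> carry_out(
  plan=[
    [-0.001, -0.011, 0.1, -0.003, 0],
    [-0.001, -0.011, 0.2, -0.003, 0],
    [-0.001, -0.011, 0.3, -0.003, 0],
    [-0.001, -0.011, 0.4, -0.003, 0],
    [-0.001, -0.011, 0.46, -0.003, 0],
    [-0.001, -0.011, 0.5, -0.003, 0],
    [-0.001, -0.011, 0.5, -0.003, 0],
    [-0.001, -0.011, 0.5, -0.003, 0],
  ],
)

```text
clock: 12.3
ee_pos: [589.8, 15.7, 153.1]
orientation: [3.14, -0.001, 1.219]
force: [-0.7, 0.0, 1.0]
width: 1.003
gripper_force: 0.0
```

Run:
```python
from h import *
rep(); print(move(590.5,15.5,152,1.219))
```

```text
12.3 [589.8  15.7 153.1] [ 3.140e+00 -1.000e-03  1.219e+00] [-0.7  0.   1. ] 1.003 0.0 [ 0.01  0.64 -0.13  1.77  0.12  0.74 -0.53]
(array([0.0001, 0.0037, 0.0057]), np.float64(0.0002))
```

>>> carry_out(
  plan=[
    [0, 0.003, 0, 0, 60],
    [0, 0.003, 0, 0, 100],
    [0, 0.003, 0, 0, 140],
    [0, 0.003, 0, 0, 180],
    [0, 0.003, 0, 0, 255],
    [0, 0.003, 0, 0, 255],
    [0, 0.003, 0, 0, 255],
    [0, 0.003, 0, 0, 255],
    [0, 0.003, 0, 0, 255],
    [0, 0.003, 0, 0, 255],
  ],
)

```text
clock: 13.3
ee_pos: [590.5, 15.3, 153.0]
orientation: [3.14, -0.0, 1.22]
force: [1.3, -0.8, 5.9]
width: 0.298
gripper_force: 61.3
```

The button is fully in, to judge by the width. Pulling up.

>>> carry_out(
  plan=[
    [0, 0.003, -0.04, 0, 255],
    [0, 0.003, -0.09, 0, 255],
    [0, 0.003, -0.14, 0, 255],
    [0, 0.003, -0.19, 0, 255],
    [0, 0.003, -0.22, 0, 255],
    [0, 0.003, -0.22, 0, 255],
  ],
)

```text
clock: 13.9
ee_pos: [590.3, 15.3, 197.3]
orientation: [3.141, -0.0, 1.22]
force: [2.7, -0.4, -3.3]
width: 0.3
gripper_force: 60.5
```

>>> carry_out(
  plan=[
    [0, 0, -0.04, 0, 255],
    [0, 0, -0.09, 0, 255],
    [0, 0, -0.14, 0, 255],
    [0, 0, -0.19, 0, 255],
    [0, 0, -0.24, 0, 255],
    [0, 0, -0.26, 0, 255],
    [0, 0, -0.26, 0, 255],
    [0, 0, -0.26, 0, 255],
  ],
)

```text
clock: 14.7
ee_pos: [590.2, 15.3, 248.2]
orientation: [3.142, 0.0, 1.22]
force: [4.5, -0.4, -8.8]
width: 0.299
gripper_force: 60.1
```

>>> carry_out(
  plan=[
    [0, 0, -0.01, 0, 255],
    [0, 0, -0.02, 0, 255],
    [0, 0, -0.03, 0, 255],
    [0, 0, -0.03, 0, 255],
    [0, 0, -0.03, 0, 255],
    [0, 0, -0.03, 0, 255],
  ],
)

```text
clock: 15.3
ee_pos: [590.1, 15.2, 253.5]
orientation: [-3.141, 0.0, 1.22]
force: [4.8, -0.4, -14.3]
width: 0.297
gripper_force: 61.6
```

>>> carry_out(
  plan=[
    [0, 0, -0.005, 0, 255],
    [0, 0, -0.007, 0, 255],
    [0, 0, -0.007, 0, 255],
    [0, 0, -0.007, 0, 255],
    [0, 0, -0.007, 0, 255],
    [0, 0, -0.007, 0, 255],
  ],
)

```text
clock: 15.9
ee_pos: [590.0, 15.1, 253.7]
orientation: [-3.14, 0.001, 1.22]
force: [6.8, -0.7, -19.8]
width: 0.294
gripper_force: 60.5
```

Run:
```python
from h import *
rep()
t,d=grab_frame('top'); s,_=grab_frame('side')
save('m7',np.hstack([cv2.resize(t[150:290,300:400],(286,400)),cv2.resize(s[50:300,230:470],(384,400))]))
```

```text
15.9 [590.   15.1 253.7] [-3.14e+00  1.00e-03  1.22e+00] [  6.8  -0.7 -19.8] 0.294 60.5 [ 0.02  0.52 -0.15  1.66  0.09  0.97 -0.51]
```

View pics/m7.png

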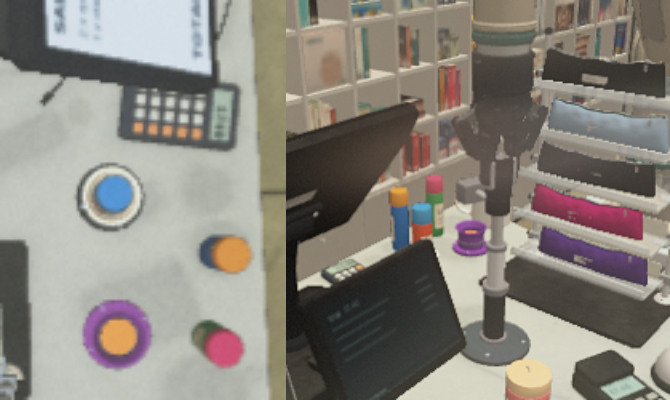

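The picture shows both post sections drawn out (side crop, x≈495, y 210–290), and the blue-capped tube standing in the white holder (top crop, (113,193)). Handing in.

```bash
python3 -c "
from workcell import *
print(job_done())"
```

```text
the job is handed in; nothing more can be done
None
```

I handed the job in at about 16 s of robot time: the red tube stands in the white holder with its pad pressed down to the stop, and the gripper is holding the camera post about 100 mm up, at its second stop; the other two tubes are untouched (the hand-in returned no verdict).

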